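# Raise the parts tray of the damper-parts pot and hold it up

## Robot

A 6-joint arm with a two-finger parallel gripper is mounted at the origin on the work surface. World frame = base frame: x ahead of the robot, y to its left, z up, the work surface at z = 0. Lengths are in mm, angles in rad, forces in N, time in s.
With the tool pointing down it reaches from about 300 to 850 mm from the base axis. Payload 4.2 kg.
Tool frame: the origin (TCP) lies on the centre line of the jaws, within the pads' length; the fingertips stand ctrl.tcp_to_tips ahead of it and the grasp point (between the pads) lies 5 mm behind it (ctrl.tcp_to_tips is the distance from the TCP to the fingertips, in mm); z points along the fingers, y is the line along which they close (so a half turn about z gives the same grasp; the last joint's range is limited). The gripper opens to 91 mm and grips with 3 to 60 N. Pads are 32 mm wide; open, the fingers measure 118 mm over their backs; the gripper's body (76 mm by 178 mm) begins 60 mm behind the grasp point.
Start: joints at [-1.354, 0.32, 1.565, -0, 1.257, -0.02], TCP at [134.893, -558.968, 227.976] pointing down, gripper open.
Joint ranges: [-3.11, 3.11], [-0.84, 2.01], [0.21, 2.61], [-1.34, 4.49], [0.05, 2.63], [-2.56, 2.56]. Speed limits (rad/s): [2.57, 2.57, 3.14, 3.14, 3.14, 3.14].

## Interface

Orientations are given as a 3x3 rotation matrix whose columns are the frame's x, y, z axes.
In Python, from cell import sensors, read_camera, ctrl gives the robot as it stands.
- The arm moves only by the shell command python3 -m jog 'ROWS' [FORCE]. ROWS is JSON, a list of rows, each a list of 7 numbers: the turn, a rotation vector about the world's x, y, z in degrees, then the shift along the world's x, y, z in mm, then the finger opening in mm, from 0 to 91.2. In form: [[rx, ry, rz, x, y, z, gripper], ...]. A call has exactly 10 rows; each row shifts and turns the commanded pose from where the row before left it; what a row does not reach is not made up. A row lasts 1/10 s, in which the tool goes at most 50 mm and 8.59 degrees, less where a joint would pass 70% of its speed; a pose out of reach is approached as far as the arm can. A call is refused whole if a number of a shift passes 50 or a number of a turn 8.59, either way. A call with a gripper value outside its range is refused whole. The fingers move at their own pace and stop on an object; FORCE is the grip in N (left out, the last holds). Time passes only in rows, so rows that do not move let the fingers close, or fill a call up. It gives the time, the measured TCP pose, the force, the opening and the grip force at its end, in the units of the state.
- sensors.get_obs(): the state, without advancing time (a new reading comes with each control period).
- read_camera(name): name is "scene" or "top"; returns a dict with "pixels" (384x512x3 uint8, red, green, blue), "mtx" (3x3 intrinsics, pixels), "extrinsics" (4x4, takes a point from world to camera coordinates). Camera axes: x right, y down, z forward; pixel columns grow to the right and rows downward; lengths in mm; the calibration is good to about 2 mm. A picture is of the moment at which its call begins. There is no depth.
- ctrl.sign_off(): hands the job in; it is judged then, once.
The state is a dict: "time": time; "q": joint angles; "dq": joint speeds; "joint_efforts": joint torques, N m; "eef_pos": TCP position; "tool_rot": TCP orientation; "wrist_force": force on the tool from outside, world axes, zero at the start; "wrist_torque": the same for the moment, N m; "gripper_width": finger opening in mm; "finger_force": force on a finger pad.
Only numpy, scipy, OpenCV 4.12 (cv2) and the standard library are available. Lean on these libraries where they do the work, as an engineer would, in place of code of your own. Each camera call takes 0.05 s, during which the arm holds its last target. There are 200 camera calls.

## Task

Tip the loose lid of the steel parts pot up by its tab so that it leans on the opposite edge, lift it off and lay it flat, right way up, on the black rubber mat without dropping it. Then swing the pot's side lever up to where its cam lifts the parts tray highest (lever standing straight up; beyond that the tray sinks again) and finish while still holding the lever there with the gripper, because its spring pulls it back. Leave the other things on the bench where they are.

Things in the scene. Friction and masses are not known exactly. Their poses are not given: they have to be found in the camera images.
- pot: open steel pot, 110 mm outside, 102 mm inside diameter, 50 mm tall, its floor 85 mm above the bench on two side plates and a 140 x 120 mm base plate; fixed. Origin: centre of the base plate's underside, on the bench. z up; y along the lever's axle from the pot towards the lever; x at right angles, the resting lever points to -x
- pot_rim (a point): centre of the pot's mouth at rim height, 135 mm above the bench
- lid: loose round steel lid, 120 to 195 g: flange 116 mm across, 4 mm thick, resting on the rim; under it a plug 92 mm across, 7 mm deep, loose in the mouth. Origin: centre of the plug's underside (seated: 128 mm above the bench). z up when right way up. An upright tab, 30 mm along x, 8 mm thick along y, stands on the flange 42 mm off centre on the -y side, 11 to 45 mm above the origin
- lid_tab (a point): grip point in the middle of the lid's tab, at (0, -42, 34) mm in the lid's frame; 23 mm above the flange's top and 11 mm below the tab's top
- mat: black rubber mat, 200 x 200 mm, 4 mm thick, lying fixed on the bench. Origin: centre of its underside; its sides run along its x and y
- lever (a joint): angle of the cam lever about the axle (rad): 0 at rest, level, pointing to the pot's -x; grows as its free end rises and swings over; 1.571 straight up, where the cam lifts most; stop at 2.6. A spring always pulls it back to 0: 0.24 N m at rest (about 0.35 with the weight of lever and tray), 0.55 N m when upright (5.5 N at the grip)
- lever_grip (a point): grip point of the lever: a flat arm 100 mm long (90 to 100 mm from the pot's centre along y) ends in a round black bar, 16 mm thick, parallel to the axle, running outwards from 95 to 155 mm from the pot's centre; this point is on the bar, 128 mm out along the pot's y, 100 mm from the axle, 45 mm above the bench at rest
- lever_axis (a point): point on the axle's line abreast of the grip, at (0, 128, 45) mm in the pot's frame; the grip circles it at a radius of 100 mm in the pot's x-z plane
- tray (a joint): lift of the parts tray inside the pot (m): 0 at rest, 0.0193 at most, when the lever is straight up; it meets the seated lid at 0.004. Driven by the cam only
- jar: closed red jar, 64 mm wide, 55 mm tall, standing. Leave alone. Origin: on its underside
- bottle: small amber bottle, 32 mm wide, 85 mm tall, standing. Leave alone. Origin: on its underside
- can: tall black spray can, 66 mm wide, 190 mm tall, standing. Leave alone. Origin: on its underside
- collar: aluminium collar ring, 52 mm across, 22 mm tall, lying flat. Leave alone. Origin: on its underside
- driver: screwdriver, 190 mm long, lying. Leave alone. Origin: near its middle, underside
- wrench: spanner, 220 mm long, lying. Leave alone. Origin: near its middle, underside
- piston: brass piston, 44 mm across, 32 mm tall, standing. Leave alone. Origin: on its underside
Mind the look-alikes: they are no part of the job. What is meant by the lid is not green or pink, and is the larger of those in its own colour.

How it is judged (in metres and radians):
On the way, in this order (a step that is already met when the one before it is completed fails the run):
1. the lid is tipped up on the pot: leaning at least 0.17 rad, still at the rim (angle between lid's own z axis and vertical above 0.17 rad and horizontal distance between lid and pot_rim below 0.08 m and height (world z) of lid below 0.2 m), for 0.1 s.
2. the lid lies flat on the mat, right way up, released (x of lid in the frame of mat between -0.06 and 0.06 m and y of lid in the frame of mat between -0.06 and 0.06 m and z of lid in the frame of mat below 0.01 m and angle between lid's own z axis and vertical below 0.1 rad and linear speed of lid below 0.02 m/s and contact force between the fingers and lid below 0.1 N), for 0.2 s.
3. the lever is held by the gripper at the cam's highest lift (value of joint lever between 1.42 and 1.72 rad and velocity of joint lever between -0.1 and 0.1 rad/s and value of joint tray above 0.0186 m and contact force between the fingers and lever above 1 N), for 0.3 s.
At the end, for the whole second after the job is handed in: The gripper still holds the lever (contact force over 1 N), at rest and upright within 0.15 rad, with the tray lifted over 18.6 mm; the lid lies released, flat and right way up on the mat, its centre within 60 mm of the mat's centre along each side of the mat (all of step 2 and all of step 3); the arm keeps its last pose, push and grip.
It fails at once if the lid is dropped (falls freely faster than 0.7 m/s) (linear speed of lid above 0.7 m/s and contact force between the fingers and lid below 0.1 N).
It fails at once if a bystander on the bench is moved more than 40 mm (distance of any of jar, bottle, can, collar, driver, wrench, piston from where it was at the start of the episode above 0.04 m).
It also fails if it takes over 61 s, if anything falls off the work surface, if the arm or the gripper's body presses on something with over 40 N, if the wrist force passes 120 N, or if a joint passes its speed limit or range.

## Working session

There is one attempt and no reset: what is moved stays moved. The work goes in short steps, Python scripts to look and compute and a shell command to move; the robot and the scene stay as the last step left them, time stands still between calls to the robot, and variables do not carry over. Pictures are saved under pics/ and viewed, at most 10 in all, crops included, and the job is handed in when it is done.

```bash
ls; mkdir -p pics; python3 - <<'E'
from cell import sensors, read_camera, ctrl
import cv2,numpy as np
for n in ("scene","top"):
    c=read_camera(n); cv2.imwrite(f"pics/{n}0.png",c["pixels"][:,:,::-1])
    print(n,c["mtx"].tolist(),np.round(c["extrinsics"],4).tolist())
o=sensors.get_obs(); print(o, ctrl.tcp_to_tips)
E
```

```text
pics
scene [[462.25497583007285, 0.0, 252.27954930782255], [0.0, 462.25497583007285, 193.0846476230593], [0.0, 0.0, 1.0]] [[-0.4983, 0.8668, 0.0163, 252.6246], [0.5584, 0.3353, -0.7588, -229.9787], [-0.6632, -0.369, -0.6511, 1876.6942], [0.0, 0.0, 0.0, 1.0]]
top [[409.3187934582603, 0.0, 253.37128104026036], [0.0, 409.3187934582603, 190.87957409812537], [0.0, 0.0, 1.0]] [[-0.0217, -0.9996, 0.0179, 26.4734], [-0.9907, 0.0191, -0.1348, 598.4355], [0.1344, -0.0207, -0.9907, 1032.0319], [0.0, 0.0, 0.0, 1.0]]
{'time': 0.1, 'q': array([-1.35403606e+00,  3.20247082e-01,  1.56554527e+00, -8.37378337e-06,
        1.25741850e+00, -1.99836469e-02]), 'dq': array([ 0.00049659, -0.00030619, -0.00300043,  0.00116826, -0.00042589,
        0.00134292]), 'joint_efforts': array([-1.85481695e-04, -4.13332736e+01, -2.32509005e+01,  7.28275348e-02,
        4.21406084e-02, -5.75559807e-05]), 'eef_pos': array([ 134.77441418, -558.53877086,  227.19793528]), 'tool_rot': array([[ 9.72106202e-01,  2.34540838e-01, -3.55799367e-04],
       [ 2.34541106e-01, -9.72104921e-01,  1.57861376e-03],
       [ 2.43750779e-05, -1.61802980e-03, -9.99998691e-01]]), 'wrist_force': array([ 0.08675047,  0.22757662, -0.29533126]), 'wrist_torque': array([0.0553921 , 0.00149422, 0.05122436]), 'finger_force': 0.0, 'gripper_width': 91.27667608570958} 14.0
```

View pics/scene0.png

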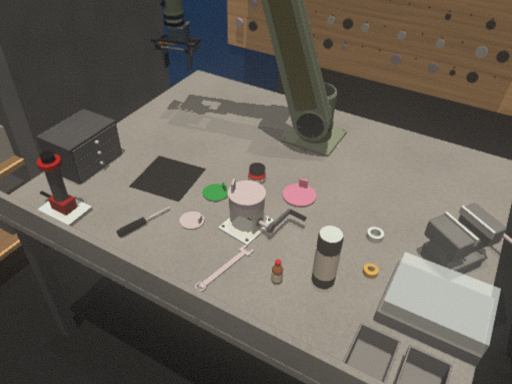

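View pics/top0.png

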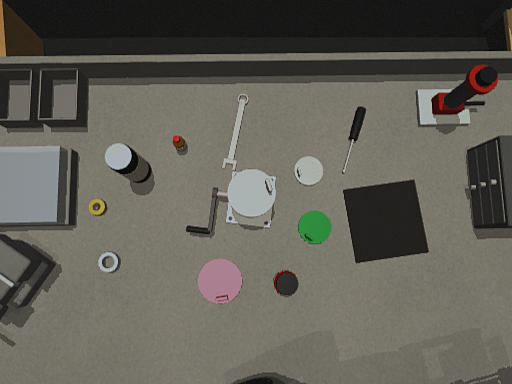

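The scene view shows the lidded pot at (247,205), its tab at (234,185), the lever bar at about (297,214) and the mat at (168,177). The top view shows the lid at (251,193), the tab at (269,185), the lever bar at (198,230) and the mat at (386,221). The green, pink and small white lids are look-alikes. I'll enlarge both views for precise picks.

```bash
python3 - <<'E'
import cv2
t=cv2.imread("pics/top0.png")[150:250,175:295]; s=cv2.imread("pics/scene0.png")[160:250,205:325]
t=cv2.resize(t,None,fx=6,fy=6,interpolation=cv2.INTER_CUBIC); s=cv2.resize(s,None,fx=6,fy=6,interpolation=cv2.INTER_CUBIC)
cv2.imwrite("pics/tc.png",t[:600]); cv2.imwrite("pics/sc.png",s)
E
```

```text
(no output)
```

View pics/tc.png

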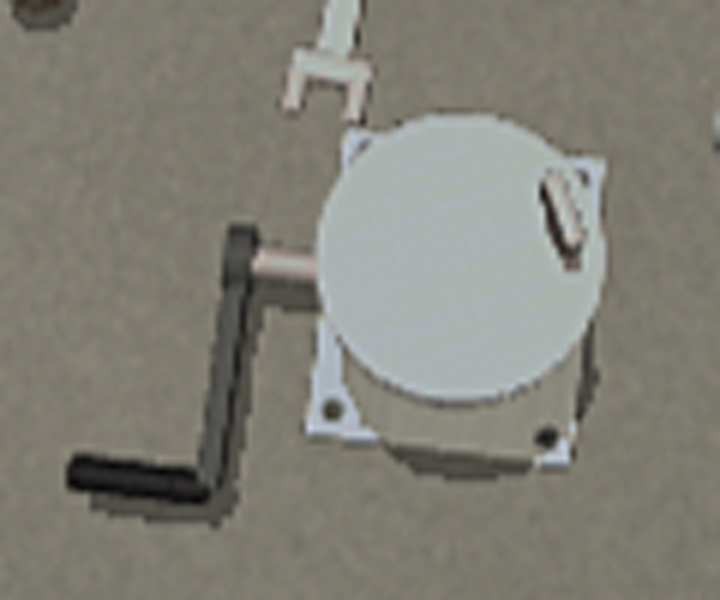

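View pics/sc.png

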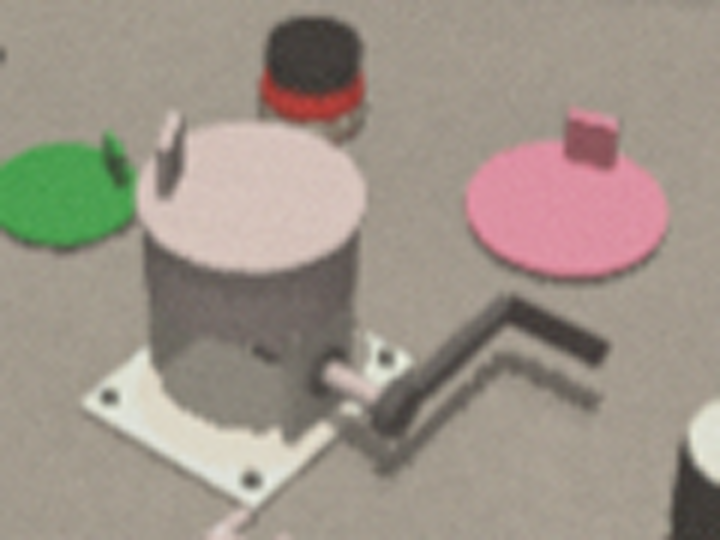

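The crops show the following. In the top crop the lid ellipse is centred at (461,258), the tab runs (550,175)-(580,262), and the lever bar runs (70,472)-(205,490). In the scene crop the lid is at (251,197), the tab top is near (173,118), and the bar runs (515,303)-(602,350).

```bash
cat > h.py <<'E'
import numpy as np, cv2
from scipy.optimize import least_squares
from cell import sensors, read_camera, ctrl
C={n:read_camera(n) for n in("scene","top")}
P={n:c["mtx"]@c["extrinsics"][:3] for n,c in C.items()}
def proj(n,p):
    q=P[n]@np.append(p,1); return q[:2]/q[2]
def tri(t,s):
    X=cv2.triangulatePoints(P["top"],P["scene"],np.array(t,float).reshape(2,1),np.array(s,float).reshape(2,1))[:,0]
    p=X[:3]/X[3]; return p, max(np.linalg.norm(proj("top",p)-t),np.linalg.norm(proj("scene",p)-s))
def plane(n,uv,z):
    M=P[n]; A=np.c_[M[:,0],M[:,1],M[:,2]*z+M[:,3]]; w=np.linalg.solve(A,np.append(uv,1)); return w[:2]/w[2]
E
python3 - <<'E'
from h import *
np.set_printoptions(precision=1,suppress=True)
T=lambda x,y:np.array([(x+.5)/6-.5+175,(y+.5)/6-.5+150]); S=lambda x,y:np.array([(x+.5)/6-.5+205,(y+.5)/6-.5+160])
for n in P:
    E=C[n]["extrinsics"]; print(n,-E[:3,:3].T@E[:3,3])
print("lid top c",tri(T(461,258),S(251,197)))
print("bar out",tri(T(70,472),S(602,350)),"bar in",tri(T(208,490),S(513,303)))
print("axle/arm end",tri(T(240,238),S(390,405)))
print("tab top outer end",tri(T(552,172),S(165,145)),tri(T(575,240),S(178,114)))
print("base +x+? corners top z~6:",[plane("top",T(*p),6) for p in[(605,158),(308,432),(570,465)]])
print("base scene",[plane("scene",S(*p),6) for p in[(82,402),(255,505),(412,357)]])
m=[(344,189),(414,181),(427,252),(357,262)]; k=[(205,170),(167,157),(131,181),(182,196)]
print("mat top",[plane("top",p,4) for p in m],np.mean([plane("top",p,4) for p in m],0))
print("mat scene",[plane("scene",p,4) for p in [(167,157),(131,181),(182,196),(205,170)]])
# pixel-accurate mat mask
g=C["top"]["pixels"].max(2); msk=(g<40).astype(np.uint8); msk[:150]=0; msk[280:]=0; msk[:,:335]=0; msk[:,440:]=0
c=max(cv2.findContours(msk,0,2)[0],key=cv2.contourArea); b=cv2.boxPoints(cv2.minAreaRect(c)); print("mat box",b.round(0).tolist(),[plane("top",p,4) for p in b])
def fit(n,th):
    d=[[plane(n,p,139) for p in pts] for pts in th]
# lid disc fit from extents
print([plane("top",T(*p),139) for p in [(317,258),(605,258),(461,113),(461,402)]])
print([plane("scene",S(*p),139) for p in [(136,197),(366,197),(251,122),(251,272)]])
E
```

```text
scene [1499.   550.7 1043.3]
top [ 454.7   36.4 1102.6]
lid top c (array([582. ,  20.5, 136.9]), np.float64(0.19122619854945283))
bar out (array([504.8, 187.6,  49.3]), np.float64(0.24773745184433274)) bar in (array([495.3, 130.3,  47.8]), np.float64(0.2926212074806258))
axle/arm end (array([602.9, 114.5,  55.7]), np.float64(0.01057126510570353))
tab top outer end (array([609. , -13.7, 175.4]), np.float64(0.15304835951605614)) (array([583. , -22. , 173.5]), np.float64(0.06912465654569912))
base +x+? corners top z~6: [array([643.4, -47.4]), array([522.1,  88.7]), array([505. , -27.7])]
base scene [array([639.4, -48.5]), array([656.6,  67.6]), array([519.5,  85.4])]
mat top [array([ 604.2, -233.3]), array([ 622.6, -426.9]), array([ 429.8, -447.5]), array([ 407.7, -257.9])] [ 516.1 -341.4]
mat scene [array([ 424.7, -419.2]), array([ 604.3, -439.1]), array([ 577.2, -236.6]), array([ 417. , -251.3])]
mat box [[343.0, 190.0], [415.0, 177.0], [428.0, 252.0], [356.0, 264.0]] [array([ 601.2, -229.4]), array([ 632.4, -429.1]), array([ 431. , -449.3]), array([ 401.9, -254.1])]
[array([582.6,  77.9]), array([580.4, -36.1]), array([639.8,  19.8]), array([524.4,  22.2])]
[array([613.9, -27.9]), array([554.5,  71. ]), array([532.7,  -8.8]), array([632.6,  49.9])]
```

The measured values agree with the stated sizes:

| Item | Position (mm) | Check |
|---|---|---|
| Pot | (582, 20.5), yaw −8.3° | – |
| Lid top | z ≈ 137 | 139 expected |
| Tab centre | (596, −19), top z ≈ 174 | 173 expected; lid yaw ≈ 19° |
| Lever bar | z ≈ 48 | 45 expected; grip at (501, 161) |
| Mat centre | (514, −340) | – |

Next I'll move above the tab and turn the jaws 5.7°.

```bash
python3 -m jog '[[0,0,0.57,23,27,0,91],[0,0,0.57,23,27,0,91],[0,0,0.57,23,27,0,91],[0,0,0.57,23,27,0,91],[0,0,0.57,23,27,0,91],[0,0,0.57,23,27,0,91],[0,0,0.57,23,27,0,91],[0,0,0.57,23,27,0,91],[0,0,0.57,23,27,0,91],[0,0,0.57,23,27,0,91]]' 40
python3 -m jog '[[0,0,0,24,28,0,60],[0,0,0,24,28,0,60],[0,0,0,24,28,0,50],[0,0,0,24,28,0,40],[0,0,0,24,28,0,40],[0,0,0,24,28,0,40],[0,0,0,24,28,0,40],[0,0,0,24,28,0,40],[0,0,0,24,28,0,40],[0,0,0,15,18,0,40]]'
```

```text
time: 1.2
eef_pos: [365.6, -287.7, 227.9]
tool_rot: [[0.944, 0.33, 0.0], [0.33, -0.944, -0.0], [0.0, 0.0, -1.0]]
wrist_force: [1.0, -0.6, -0.1]
gripper_width: 91.0
finger_force: 0.0
time: 2.2
eef_pos: [597.2, -16.9, 227.5]
tool_rot: [[0.943, 0.331, 0.0], [0.331, -0.943, 0.0], [0.0, -0.0, -1.0]]
wrist_force: [0.2, -0.8, -0.0]
gripper_width: 40.2
finger_force: 0.0
```

```bash
python3 -m jog '[[0,0,0,-0.6,-1,-12,40],[0,0,0,-0.5,-1,-12,40],[0,0,0,0,0,-12,40],[0,0,0,0,0,-12,40],[0,0,0,0,0,-12,40],[0,0,0,0,0,-8,40],[0,0,0,0,0,0,40],[0,0,0,0,0,0,40],[0,0,0,0,0,0,40],[0,0,0,0,0,0,40]]'
python3 - <<'E'
from h import *
t=C["top"]["pixels"][150:250,215:315,::-1]; s=C["scene"]["pixels"][130:230,190:290,::-1]
cv2.imwrite("pics/g.png",np.hstack([cv2.resize(i,None,fx=4,fy=4,interpolation=2) for i in(t,s)]))
E
```

```text
time: 3.2
eef_pos: [595.2, -21.0, 160.6]
tool_rot: [[0.944, 0.33, 0.001], [0.33, -0.944, -0.0], [0.001, 0.001, -1.0]]
wrist_force: [0.5, -0.1, -0.2]
gripper_width: 39.9
finger_force: 0.0
```

View pics/g.png

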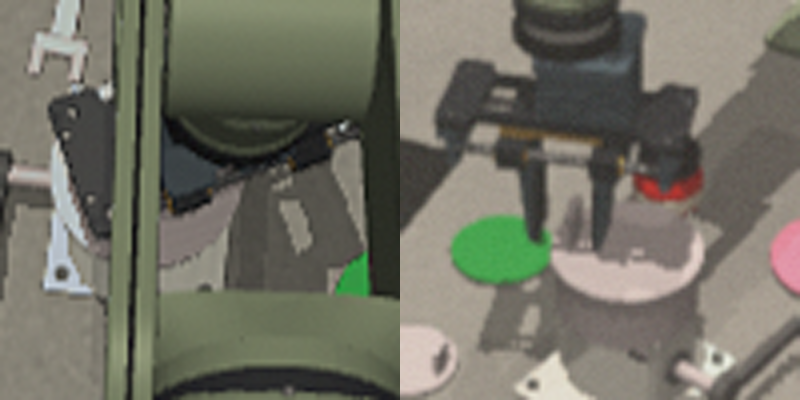

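The scene view has the fingers at (540,200) and (600,200) straddling the tab at (572,220). Next I'll lower 2 mm and close.

```bash
python3 -m jog '[[0,0,0,0,0,-2,30],[0,0,0,0,1,0,20],[0,0,0,0,0,0,12],[0,0,0,0,0,0,5],[0,0,0,0,0,0,0],[0,0,0,0,0,0,0],[0,0,0,0,0,0,0],[0,0,0,0,0,0,0],[0,0,0,0,0,0,0],[0,0,0,0,0,0,0]]' 40
```

```text
time: 4.3
eef_pos: [594.8, -19.9, 158.0]
tool_rot: [[0.944, 0.33, 0.0], [0.33, -0.944, 0.0], [0.0, -0.0, -1.0]]
wrist_force: [0.0, 0.3, -0.3]
gripper_width: 7.9
finger_force: 40.0
```

```bash
python3 -m jog '[[-1.93,-0.67,0,-0.3,0.8,3.5,0],[-1.93,-0.67,0,-0.3,0.9,3.5,0],[-1.93,-0.67,0,-0.3,1,3.5,0],[-1.93,-0.67,0,-0.4,1.1,3.4,0],[-1.93,-0.67,0,-0.4,1.2,3.4,0],[-1.93,-0.67,0,-0.4,1.3,3.4,0],[-1.93,-0.67,0,-0.5,1.4,3.3,0],[-1.93,-0.67,0,-0.5,1.5,3.3,0],[0,0,0,0,0,0,0],[0,0,0,0,0,0,0]]'
python3 - <<'E'
from h import *
s=C["scene"]["pixels"][130:230,190:290,::-1]
cv2.imwrite("pics/g2.png",cv2.resize(s,None,fx=5,fy=5,interpolation=2))
E
```

```text
time: 5.3
eef_pos: [591.5, -10.7, 185.0]
tool_rot: [[0.944, 0.317, 0.092], [0.33, -0.906, -0.266], [-0.001, 0.281, -0.96]]
wrist_force: [0.1, 0.6, -1.3]
gripper_width: 7.7
finger_force: 40.0
```

View pics/g2.png

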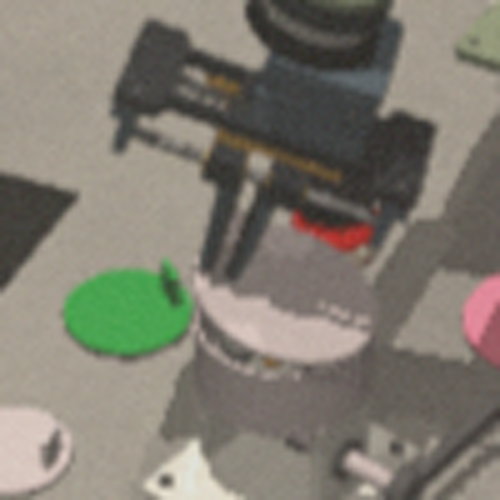

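The lid at (285,300) is tilted about 16° and leans on the far rim, with the tab held. Next I'll lift it, level it and carry it to the mat.

```bash
python3 -m jog '[[0,0,0,0,0,4,0],[0,0,0,0,0,8,0],[0,0,0,0,0,8,0],[0,0,0,0,0,8,0],[0,0,0,0,0,8,0],[0,0,0,0,0,6,0],[1.93,0.67,0,0,-4,0,0],[1.93,0.67,0,-1,-8,0,0],[1.93,0.67,0,-2,-12,0,0],[1.93,0.67,0,-3,-16,0,0]]'
python3 -m jog '[[1.93,0.67,0,-4,-20,0,0],[1.93,0.67,0,-4,-25,0,0],[1.93,0.67,0,-5,-30,0,0],[1.93,0.67,0,-6,-34,0,0],[0,0,0,-6,-36,0,0],[0,0,0,-6,-36,0,0],[0,0,0,-6,-36,-4,0],[0,0,0,-6,-34,-8,0],[0,0,0,-6,-30,-10,0],[0,0,0,-5,-22,-12,0]]'
```

```text
time: 6.4
eef_pos: [585.8, -50.7, 227.7]
tool_rot: [[0.944, 0.328, 0.047], [0.331, -0.934, -0.133], [0.0, 0.141, -0.99]]
wrist_force: [0.2, -0.2, -1.9]
gripper_width: 7.7
finger_force: 40.0
time: 7.4
eef_pos: [531.4, -356.1, 193.5]
tool_rot: [[0.944, 0.329, 0.001], [0.329, -0.944, -0.002], [0.0, 0.002, -1.0]]
wrist_force: [0.2, 0.3, -1.7]
gripper_width: 7.9
finger_force: 40.0
```

```bash
python3 -m jog '[[0,0,0,-2,-12,-16,0],[0,0,0,-1,-8,-18,0],[0,0,0,-1,-4,-20,0],[0,0,0,0,0,-20,0],[0,0,0,0,0,-20,0],[0,0,0,0,0,-20,0],[0,0,0,0,0,-18,0],[0,0,0,0,0,-12,0],[0,0,0,0,0,-4,0],[0,0,0,0,0,0,0]]'
python3 - <<'E'
from h import *
t=C["top"]["pixels"][150:290,320:450,::-1]; s=C["scene"]["pixels"][110:220,120:250,::-1]
a=cv2.resize(t,(390,420),interpolation=2); b=cv2.resize(s,(390,420),interpolation=2)
cv2.imwrite("pics/p.png",np.hstack([a,b]))
E
```

```text
time: 8.4
eef_pos: [527.7, -377.5, 44.9]
tool_rot: [[0.944, 0.33, -0.001], [0.33, -0.944, 0.0], [-0.0, -0.001, -1.0]]
wrist_force: [0.7, 0.2, -1.6]
gripper_width: 7.9
finger_force: 40.0
```

View pics/p.png

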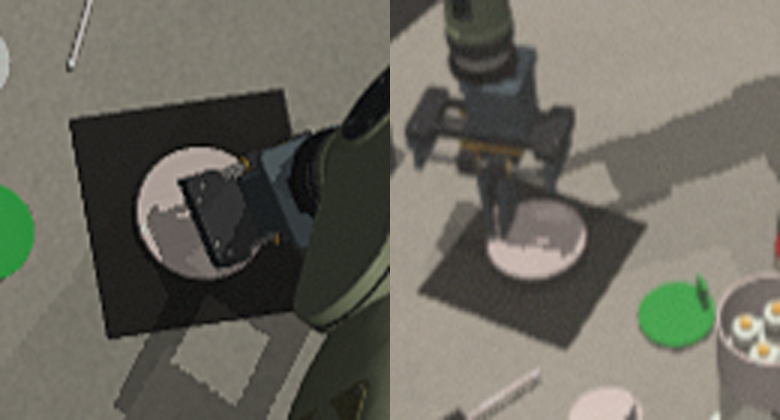

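The lid hangs level and well inside the mat in both views, at about (200,212) in the top and (537,238) in the scene. Next I'll lower it slowly, watching the wrist force.

```bash
python3 -m jog '[[0,0,0,0,0,-2,0],[0,0,0,0,0,-2,0],[0,0,0,0,0,-2,0],[0,0,0,0,0,-1,0],[0,0,0,0,0,-1,0],[0,0,0,0,0,-1,0],[0,0,0,0,0,-0.5,0],[0,0,0,0,0,-0.5,0],[0,0,0,0,0,0,0],[0,0,0,0,0,0,0]]'
```

```text
time: 9.5
eef_pos: [527.7, -377.7, 35.3]
tool_rot: [[0.944, 0.33, 0.0], [0.33, -0.944, -0.0], [0.0, 0.0, -1.0]]
wrist_force: [-0.1, 0.3, -1.8]
gripper_width: 7.7
finger_force: 40.0
```

```bash
python3 -m jog '[[0,0,0,0,0,-0.5,0],[0,0,0,0,0,-0.5,0],[0,0,0,0,0,-0.5,0],[0,0,0,0,0,-0.5,0],[0,0,0,0,0,0,0],[0,0,0,0,0,0,0],[0,0,0,0,0,0,0],[0,0,0,0,0,0,0],[0,0,0,0,0,0,0],[0,0,0,0,0,0,0]]'
```

```text
time: 10.5
eef_pos: [527.7, -377.8, 33.9]
tool_rot: [[0.944, 0.33, 0.0], [0.33, -0.944, -0.0], [0.0, 0.0, -1.0]]
wrist_force: [-1.8, 0.5, 5.6]
gripper_width: 7.6
finger_force: 40.0
```

Contact reached (+5.6 N). Next I'll release and rise.

```bash
python3 -m jog '[[0,0,0,0,0,0,10],[0,0,0,0,0,0,14],[0,0,0,0,0,0,20],[0,0,0,0,0,0,26],[0,0,0,0,0,0,32],[0,0,0,0,0,0,32],[0,0,0,0,0,0,32],[0,0,0,0,0,0,32],[0,0,0,0,0,3,32],[0,0,0,0,0,5,32]]'
python3 -m jog '[[0,0,0,0,0,10,32],[0,0,0,0,0,20,32],[0,0,0,0,0,30,32],[0,0,0,0,0,40,32],[0,0,0,0,0,40,40],[0,0,0,0,0,40,60],[0,0,0,0,0,25,70],[0,0,6,0,10,0,70],[0,0,6,-4,20,0,70],[0,0,6,-8,30,0,70]]'
python3 - <<'E'
from h import *
t=C["top"]["pixels"][150:290,320:450,::-1]; s=C["scene"]["pixels"][110:220,120:250,::-1]
a=cv2.resize(t,(390,420),interpolation=2); b=cv2.resize(s,(390,420),interpolation=2)
cv2.imwrite("pics/r.png",np.hstack([a,b]))
E
```

```text
time: 11.5
eef_pos: [527.5, -377.6, 41.3]
tool_rot: [[0.944, 0.33, -0.001], [0.33, -0.944, 0.0], [-0.0, -0.0, -1.0]]
wrist_force: [-1.0, 0.1, 0.3]
gripper_width: 32.3
finger_force: 0.0
time: 12.5
eef_pos: [515.9, -318.1, 247.2]
tool_rot: [[0.794, 0.608, 0.002], [0.608, -0.794, -0.001], [0.001, 0.002, -1.0]]
wrist_force: [-1.1, 1.0, -0.6]
gripper_width: 70.4
finger_force: 0.0
```

View pics/r.png

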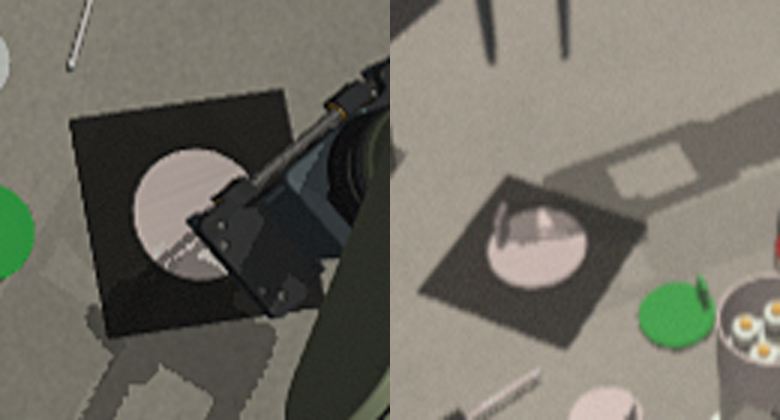

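The lid lies flat and released on the mat at (535,248) in the scene view. Next I'll go above the lever bar and turn the jaws along the pot's x.

```bash
python3 -m jog '[[0,0,5,-1,36,0,70],[0,0,5,-1,42,0,70],[0,0,5,-1,44,0,70],[0,0,5,-1,46,0,70],[0,0,5,-1,46,0,70],[0,0,5,-1,46,0,70],[0,0,5,-1,46,0,70],[0,0,5,-1,46,0,70],[0,0,4.3,-2,46,0,60],[0,0,0,-2,40,0,50]]'
python3 -m jog '[[0,0,0,-1,30,0,50],[0,0,0,-1,11,0,50],[0,0,0,0,0,-10,50],[0,0,0,0,0,-20,50],[0,0,0,0,0,-25,50],[0,0,0,0,0,-25,50],[0,0,0,0,0,-25,50],[0,0,0,0,0,-20,50],[0,0,0,0,0,-10,50],[0,0,0,0,0,0,50]]'
```

```text
time: 13.6
eef_pos: [504.0, 122.2, 247.3]
tool_rot: [[0.146, 0.989, 0.002], [0.989, -0.146, 0.0], [0.001, 0.002, -1.0]]
wrist_force: [1.3, -0.4, 0.1]
gripper_width: 57.4
finger_force: 0.0
time: 14.6
eef_pos: [501.0, 159.7, 109.9]
tool_rot: [[0.148, 0.989, -0.003], [0.989, -0.148, -0.001], [-0.002, -0.003, -1.0]]
wrist_force: [-0.2, 0.1, -0.1]
gripper_width: 50.0
finger_force: 0.0
```

```bash
python3 -m jog '[[0,0,0,0,1,-12,50],[0,0,0,0,1,-15,50],[0,0,0,0,0,-15,50],[0,0,0,0,0,-12,50],[0,0,0,0,0,-8,50],[0,0,0,0,0,-5,50],[0,0,0,0,0,-3,50],[0,0,0,0,0,0,50],[0,0,0,0,0,0,50],[0,0,0,0,0,0,50]]'
python3 - <<'E'
from h import *
t=C["top"]["pixels"][170:260,170:270,::-1]; s=C["scene"]["pixels"][150:240,230:330,::-1]
cv2.imwrite("pics/l.png",np.hstack([cv2.resize(i,None,fx=4,fy=4,interpolation=2) for i in(t,s)]))
E
```

```text
time: 15.6
eef_pos: [502.0, 163.3, 41.7]
tool_rot: [[0.147, 0.989, 0.001], [0.989, -0.147, 0.0], [0.0, 0.001, -1.0]]
wrist_force: [0.4, -0.4, -0.0]
gripper_width: 50.1
finger_force: 0.0
```

View pics/l.png

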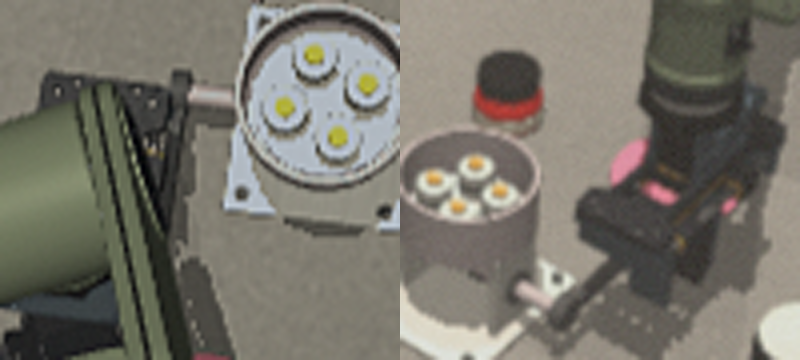

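The finger at (655,265) in the scene view covers the bar end of the lever arm, and nothing is touched. Next I'll close; the width should read about 16 mm.

```bash
python3 -m jog '[[0,0,0,0,0,-1,40],[0,0,0,0,0,0,30],[0,0,0,0,0,0,24],[0,0,0,0,0,0,18],[0,0,0,0,0,0,10],[0,0,0,0,0,0,0],[0,0,0,0,0,0,0],[0,0,0,0,0,0,0],[0,0,0,0,0,0,0],[0,0,0,0,0,0,0]]' 25
```

```text
time: 16.7
eef_pos: [500.5, 163.3, 40.1]
tool_rot: [[0.147, 0.989, -0.002], [0.989, -0.147, -0.0], [-0.0, -0.002, -1.0]]
wrist_force: [-5.0, 2.1, 1.4]
gripper_width: 15.4
finger_force: 25.0
```

Grasped at 15.4 mm. I'll compute the rounded swing arc increments: 90° over 30 rows, with the tool tilting 40° along with the bar so the bar rolls less in the jaws.

```bash
python3 - <<'E'
import numpy as np
k=np.arange(31); th=np.radians(3*k); ti=np.radians(40/30*k); a=np.radians(-8.3)
x=-100*np.cos(th)-5*np.sin(ti); z=100*np.sin(th)-5*np.cos(ti)
W=np.c_[x*np.cos(a),x*np.sin(a),z]; D=np.diff(np.round(W,1),axis=0).round(1)
print(D.tolist()); print(np.round(40/30*np.array([-np.sin(a),np.cos(a)]),2))
E
```

```text
[[0.1, 0.0, 5.2], [0.3, 0.0, 5.3], [0.5, -0.1, 5.2], [0.8, -0.1, 5.1], [1.1, -0.2, 5.1], [1.4, -0.2, 5.1], [1.6, -0.2, 4.9], [1.9, -0.3, 4.9], [2.1, -0.3, 4.7], [2.4, -0.3, 4.6], [2.6, -0.4, 4.5], [2.8, -0.4, 4.4], [3.0, -0.5, 4.2], [3.3, -0.4, 4.0], [3.4, -0.5, 3.8], [3.7, -0.6, 3.7], [3.8, -0.5, 3.4], [4.0, -0.6, 3.2], [4.2, -0.6, 3.0], [4.3, -0.7, 2.8], [4.5, -0.6, 2.6], [4.5, -0.7, 2.3], [4.7, -0.7, 2.1], [4.8, -0.7, 1.8], [4.9, -0.7, 1.5], [4.9, -0.7, 1.3], [5.0, -0.7, 1.0], [5.1, -0.8, 0.8], [5.0, -0.7, 0.5], [5.1, -0.7, 0.2]]
[0.19 1.32]
```

```bash
python3 -m jog '[[0.19,1.32,0,0.1,0,5.2,0],[0.19,1.32,0,0.3,0,5.3,0],[0.19,1.32,0,0.5,-0.1,5.2,0],[0.19,1.32,0,0.8,-0.1,5.1,0],[0.19,1.32,0,1.1,-0.2,5.1,0],[0.19,1.32,0,1.4,-0.2,5.1,0],[0.19,1.32,0,1.6,-0.2,4.9,0],[0.19,1.32,0,1.9,-0.3,4.9,0],[0.19,1.32,0,2.1,-0.3,4.7,0],[0.19,1.32,0,2.4,-0.3,4.6,0]]' 30
```

```text
time: 17.7
eef_pos: [511.3, 161.8, 89.1]
tool_rot: [[0.147, 0.961, -0.236], [0.989, -0.143, 0.033], [-0.002, -0.238, -0.971]]
wrist_force: [-5.1, 3.1, -4.9]
gripper_width: 15.3
finger_force: 30.0
```

```bash
python3 -m jog '[[0.19,1.32,0,2.6,-0.4,4.5,0],[0.19,1.32,0,2.8,-0.4,4.4,0],[0.19,1.32,0,3,-0.5,4.2,0],[0.19,1.32,0,3.3,-0.4,4,0],[0.19,1.32,0,3.4,-0.5,3.8,0],[0.19,1.32,0,3.7,-0.6,3.7,0],[0.19,1.32,0,3.8,-0.5,3.4,0],[0.19,1.32,0,4,-0.6,3.2,0],[0.19,1.32,0,4.2,-0.6,3,0],[0.19,1.32,0,4.3,-0.7,2.8,0]]'
python3 -m jog '[[0.19,1.32,0,4.5,-0.6,2.6,0],[0.19,1.32,0,4.5,-0.7,2.3,0],[0.19,1.32,0,4.7,-0.7,2.1,0],[0.19,1.32,0,4.8,-0.7,1.8,0],[0.19,1.32,0,4.9,-0.7,1.5,0],[0.19,1.32,0,4.9,-0.7,1.3,0],[0.19,1.32,0,5,-0.7,1,0],[0.19,1.32,0,5.1,-0.8,0.8,0],[0.19,1.32,0,5,-0.7,0.5,0],[0.19,1.32,0,5.1,-0.7,0.2,0]]'
```

```text
time: 18.7
eef_pos: [544.7, 157.0, 127.8]
tool_rot: [[0.145, 0.878, -0.456], [0.989, -0.13, 0.065], [-0.003, -0.46, -0.888]]
wrist_force: [-11.8, 3.7, 4.0]
gripper_width: 15.3
finger_force: 30.0
time: 19.7
eef_pos: [594.1, 149.9, 145.8]
tool_rot: [[0.144, 0.75, -0.645], [0.99, -0.11, 0.092], [-0.002, -0.652, -0.758]]
wrist_force: [-8.6, 2.7, 15.5]
gripper_width: 15.4
finger_force: 30.0
```

```bash
python3 -m jog '[[0,0,0,1,-0.1,0.5,0],[0,0,0,1,-0.1,0.5,0],[0,0,0,1,-0.2,0.5,0],[0,0,0,1,-0.2,0.5,0],[0,0,0,0,0,0,0],[0,0,0,0,0,0,0],[0,0,0,0,0,0,0],[0,0,0,0,0,0,0],[0,0,0,0,0,0,0],[0,0,0,0,0,0,0]]'
python3 - <<'E'
from h import *
a=np.radians(-8.3); ex=np.array([np.cos(a),np.sin(a),0]); ey=np.array([-np.sin(a),np.cos(a),0]); o=np.array([581.5,20.5,0])
im={n:cv2.resize(C[n]["pixels"][:,:,::-1],None,fx=8,fy=8,interpolation=2) for n in C}
for n in C:
    for d,col in((80,(0,0,255)),(90,(0,255,0)),(100,(255,0,0))):
        t=np.radians(d)
        p=[o+ey*v+np.array([0,0,45])+r*(-np.cos(t)*ex+np.sin(t)*np.array([0,0,1])) for v,r in((95,0),(95,100),(155,100))]
        q=np.array([(proj(n,x)+.5)*8 for x in p]).astype(int)
        cv2.polylines(im[n],[q.reshape(-1,1,2)],False,col,1)
out=[]
for n,(x,y) in(("scene",(255,165)),("top",(178,160))): out.append(im[n][y*8:y*8+560,x*8:x*8+400])
cv2.imwrite("pics/e.png",np.hstack(out))
E
```

```text
time: 20.7
eef_pos: [598.9, 149.2, 146.3]
tool_rot: [[0.144, 0.753, -0.642], [0.99, -0.111, 0.092], [-0.002, -0.649, -0.761]]
wrist_force: [-7.8, 0.9, 10.2]
gripper_width: 15.3
finger_force: 30.0
```

View pics/e.png

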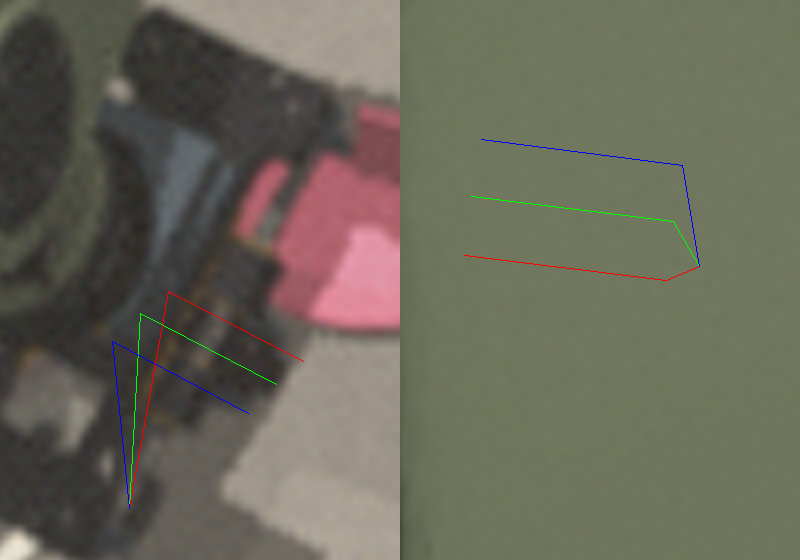

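The lever arm shows as a dark band rising from the pivot at (130,505), close to the green 90° line; the wrist hides the top view. The bar's position in the jaws agrees: it rolled about 6.7 mm along the pads (7.0 expected), which gives about 89°. I'll check it numerically and confirm the arm is static.

```bash
python3 - <<'E'
from h import *
g=cv2.cvtColor(C["scene"]["pixels"],cv2.COLOR_RGB2GRAY)
print(g[214:232,262:282])
a=np.radians(-8.3); ex=np.array([np.cos(a),np.sin(a),0]); ey=np.array([-np.sin(a),np.cos(a),0]); o=np.array([581.5,20.5,45])
for d in(80,90,100):
    t=np.radians(d); print(d,[proj("scene",o+ey*95+r*(-np.cos(t)*ex+np.sin(t)*np.array([0,0,1]))).round(1).tolist() for r in(0,20,40,60)])
s=sensors.get_obs(); print(s["time"],s["eef_pos"],s["wrist_force"],s["wrist_torque"])
E
```

```text
[[103 110 115 104 100  85  63  57  56  54  63  63  56  52  58  65  61  59
   53  56]
 [104 114 138 125 112  73  55  47  55  53  64  62  57  59  58  64  56  49
   57  67]
 [104 112 131 136 123  67  55  52  52  57  61  65  66  67  63  61  54  52
   68  86]
 [100 113 135 127  91  60  50  53  55  59  61  64  75  74  70  62  51  56
   77  96]
 [ 90 112 133 112  65  53  51  55  61  61  62  66  75  66  78  72  66  70
   92  96]
 [ 83 112 123  79  56  49  57  51  62  62  65  70  83  79  86  94  84  90
   94  98]
 [ 87 108 105  60  47  55  61  59  60  63  65  86  99  89  97  96  97  95
   98  97]
 [ 72  84  63  56  51  67  86  63  62  64  76  91  95  91  98  97  94  95
   96  96]
 [ 53  62  58  52  55  82 109  67  61  73  82  92  85  93  98  98  95  96
   97  95]
 [ 53  51  57  58  61  86 111  70  70  75  78  83  88  95  94  95  96  95
   94  93]
 [ 52  55  56  58  59  69  93  63  69  77  77  68  83  89  96  97  96  96
   98  97]
 [ 55  57  57  58  52  59  75  62  72  83  73  62  66  76  98  97  94  96
   94  97]
 [ 53  54  56  56  56  58  59  68  90  86  68  60  62  80  95  96  96  97
   96  98]
 [ 60  59  59  58  58  55  54  71  95  76  65  59  65  85  91  98  99  97
   96  98]
 [ 62  66  63  60  56  56  56  74  86  72  60  63  71  93  97  94  93  95
   96  95]
 [ 64  75  62  56  56  58  60  74  69  58  58  64  81  95  96  97  97  98
   96  98]
 [ 61  67  58  57  54  57  71  72  60  60  60  72  92  94  96  97  97  97
   98  98]
 [ 56  59  54  60  57  54  70  67  66  59  69  85  94  95  96  96  99  98
   94  97]]
80 [[270.6, 228.0], [271.6, 222.8], [272.6, 217.5], [273.6, 212.1]]
90 [[270.6, 228.0], [270.9, 223.3], [271.2, 218.6], [271.5, 213.7]]
100 [[270.6, 228.0], [270.2, 224.0], [269.8, 220.0], [269.4, 215.8]]
20.9 [598.86564677 149.19270793 146.31377575] [-8.4302533   2.12692344 10.23720614] [ 0.38387001  2.00847479 -0.13533929]
```

```bash
python3 -m jog '[[0,0,0,0.5,0,0,0],[0,0,0,0.5,0,0,0],[0,0,0,0,0,0,0],[0,0,0,0,0,0,0],[0,0,0,0,0,0,0],[0,0,0,0,0,0,0],[0,0,0,0,0,0,0],[0,0,0,0,0,0,0],[0,0,0,0,0,0,0],[0,0,0,0,0,0,0]]'; python3 -c "
from cell import ctrl
print(ctrl.sign_off())"
```

```text
time: 21.9
eef_pos: [599.7, 149.1, 146.4]
tool_rot: [[0.144, 0.752, -0.643], [0.99, -0.111, 0.092], [-0.003, -0.649, -0.76]]
wrist_force: [-8.2, 1.3, 10.1]
gripper_width: 15.1
finger_force: 30.0
the job is handed in; nothing more can be done
None
```

The lid lies flat and released on the mat, and the gripper is holding the lever at an estimated 89° (from geometry, not read directly); the job was handed in at 21.9 s, but the sign-off returned no verdict.

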